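# Set up a fraction collector: mount the tube carousel, thread and hold the arm post

### The arm

A 7-joint arm with a two-finger parallel gripper is mounted at the origin on the work surface. World frame = base frame: x ahead of the robot, y to its left, z up, the work surface at z = 0. Lengths are in m, angles in rad, forces in N, time in s.
With the tool pointing down it reaches from about 0.4 to 0.85 m from the base axis. Payload 10.4 kg.
Tool frame: the origin (TCP) lies on the centre line of the jaws, within the pads' length; the fingertips stand 8 mm ahead of it and the grasp point (between the pads) lies 11 mm behind it (r.finger_overhang is the distance from the TCP to the fingertips, in m); z points along the fingers, y is the line along which they close (so a half turn about z gives the same grasp; the last joint's range is limited). The gripper opens to 87 mm and grips with 3 to 60 N. Pads are 19 mm wide; open, the fingers measure 117 mm over their backs; the gripper's body (75 mm by 190 mm) begins 51 mm behind the grasp point.
Start: joints at [-1.148, 0.332, -0.065, 1.46, 0.022, 1.35, -0.088], TCP at [0.269, 0.564, 0.21] pointing down, gripper open.
Joint ranges: [-2.6, 2.6], [-0.5, 2.12], [-1.47, 1.34], [0.16, 2.42], [-1.27, 4.41], [0.06, 2.06], [-2.6, 2.6]. Speed limits (rad/s): [2.22, 2.22, 2.79, 2.79, 3.14, 3.14, 3.14].

### API

Orientations are given as a unit quaternion [x, y, z, w].
In Python, from bench import r, vision gives the robot as it stands.
- The arm moves only by the tool drive_tool, never from a script. Its argument "series" is a list of rows, each a list of 2 entries, a list of its own where there are three numbers: the shift along the world's x, y, z in cm, then the turn about the world's z in degrees. A call has exactly 10 rows; each row shifts and turns the commanded pose from where the row before left it; what a row does not reach is not made up. A row lasts 1/8 s, in which the tool goes at most 62.5 mm and 10.7 degrees, less where a joint would pass 70% of its speed; a pose out of reach is approached as far as the arm can. A call with a gripper value outside its range is refused whole. "hand" is the closure, from 0 (fully open) to 1 (shut), set as the call begins (left out, the last holds). The fingers move at their own pace and stop on an object; "newtons" is the grip in N (left out, the last holds). Time passes only in rows, so rows that do not move let the fingers close, or fill a call up. It gives the time, the measured TCP pose, the force, the opening and the grip force at its end, in the units of the state.
- r.read_state(): the state, without advancing time (a new reading comes with each control period).
- vision.camera(name): name is "side" or "top"; returns a dict with "color" (420x560x3 uint8, red, green, blue), "intrinsics" (3x3 intrinsics, pixels), "k1" (the pictures are not rectified: a ray, as slopes to the right and down, at radius r is drawn at 1 + k1 r^2 times it, then the intrinsics apply), "R" (3x3) and "t" (3): a world point X has camera coordinates R X + t. Camera axes: x right, y down, z forward; pixel columns grow to the right and rows downward; lengths in m; the calibration is good to about 2 mm. A picture is of the moment at which its call begins. There is no depth.
- r.close_job(): hands the job in; it is judged then, once.
The state is a dict: "time": time; "joint_positions": joint angles; "joint_vel": joint speeds; "joint_torque": joint torques, N m; "ee_pos": TCP position; "eef_rot": TCP orientation; "ft_force": force on the tool from outside, world axes, zero at the start; "torque": the same for the moment, N m; "width": finger opening in m; "grip_force": force on a finger pad.
Only numpy, scipy, OpenCV 4.12 (cv2) and the standard library are available. Lean on these libraries where they do the work, as an engineer would, in place of code of your own. Each camera call takes 0.05 s, during which the arm holds its last target. There are 200 camera calls.

### The job

Set up the fraction collector: fit the glass-tube carousel down over the upright spindle until it sits flat on the drive plate, and let go of it. Then take the orange dispensing arm out of the blue tube rack and lower its post through the upper and then the lower bush of the collector, with the arm pointing in over the ring of tubes, and finish still holding it upright there, post through both bushes and nozzle hanging about 8 mm clear above the tube rims, so that a colleague can tighten the lock screw. Never let the carousel drop, do not knock the tubes with the arm, and leave the bottle, the tray and the loose cap as they are.

Things in the scene. Friction and masses are not known exactly. Their poses are not given: they have to be found in the camera images.
- fraction_collector: Fixed dark bench instrument: round drum, radius 104, 60 high, with a low console and green display on its -x side. Origin on the bench under the drum centre, x to the back, z up. Behind the drum a pillar (y = +32 to +60, 118 high) carries two level lugs, 20 thick, one over the other, each with a brass-rimmed upright bush on the axis x = 125, y = 0. Lock screw from the upper lug to x = 165.
- spindle_tip (a point): Top of the steel spindle (diameter 14, 50 tall, last 14 mm tapering to diameter 6) standing at the drum's centre on the aluminium drive plate (radius 45, top face 65 mm above the bench). The tip is 115 mm above the bench.
- upper_bush (a point): Centre of the top mouth of the upper bush, a round hole 14 mm in diameter, from 115 mm above the bench (mouth) down to 95. The lug reaches 18 mm from it in the collector's -x, +x and -y. Axes as the collector's.
- lower_bush (a point): Centre of the top mouth of the lower bush, 14 mm in diameter, straight below the upper one: from 50 mm above the bench (mouth) down to 30. Below it is free air down to the bench. Axes as the collector's.
- tube_carousel: Loose spool-like carousel, about 0.5 kg, standing on the bench: grey bottom disc and white top disc (radius 85, top face z = 65), 24 glass tubes (diameter 12, rims at z = 81) in a ring of radius 72. Origin at the centre of its underside, z up. A blind bore, diameter 17, 60 deep, opens at the origin for the spindle. Seated, its origin is 65 and the tube rims are 146 mm above the bench.
- knob_top (a point): Centre of the top of the carousel's black round hub knob, 105 mm above the carousel's origin. The knob is 32 mm in diameter and straight for 34 mm down from the top; 50 mm lie free between it and the tubes: grip it from above.
- dispensing_arm: Loose, about 0.22 kg. Origin at the bottom end of its steel post (diameter 12, last 10 mm tapering to 6), z up the post, x along the arm to the nozzle. Black shoulder, diameter 26, at z = 108 to 130; above it a neck, diameter 13, to z = 150. Starts upright: the post hangs in the rack's middle hole, shoulder resting on the rack, origin 12 mm above the bench.
- bar_grip (a point): Grip point at x = 0, y = 0, z = 160 mm of the dispensing arm, straight above the post: inside its orange bar, 14 wide (y), 18 high (z = 150 to 168), from x = -16 to +62 mm. Grip it from above across its width. A small fitting rises to z = 174 at x = 53.
- nozzle_tip (a point): Lower end of the white nozzle under the outer end of the orange bar, at x = 53, y = 0, z = 135 mm of the dispensing arm.
- tube_rack: Fixed blue tube rack, 64 x 156 mm, 120 mm high, origin on the bench under its centre, long side along y. The middle hole (diameter 17) is at x = y = 0. A few glass tubes stand towards its ends, tops at 132 mm.
- buffer_bottle: Loose glass bottle with black cap and red label, diameter 70, 140 mm tall, origin under its centre. Leave it.
- white_tray: Loose empty white plastic tray, 80 x 120 x 35 mm, origin under its centre. Leave it.
- blue_cap: Loose blue screw cap lying on the bench, diameter 42, 20 mm high, origin under its centre. Leave it.

How it is judged:
By the outcome, as a careful person would: the job done as asked, in the order asked, and still so for the second after the job is handed in, while the arm keeps its last pose, push and grip.
It also fails if it takes over 72 s, if anything falls off the work surface, if the arm or the gripper's body presses on something with over 40 N, if the wrist force passes 120 N, or if a joint passes its speed limit or range.

## Working session

There is one attempt and no reset: what is moved stays moved. The work goes in short steps, Python scripts to look and compute and a tool call to move; the robot and the scene stay as the last step left them, time stands still between calls to the robot, and variables do not carry over. Pictures are saved under pics/ and viewed, at most 10 in all, crops included, and the job is handed in when it is done.

Besides the shell and the picture viewer there is one more tool, called as name(argument=value, ...), one argument or row to a line, values as JSON. drive_tool: Moves the arm, as the interface text tells. Its arguments: {"type":"object","properties":{"series":{"type":"array"},"hand":{"type":"number"},"newtons":{"type":"number"}},"required":["series"]}

```bash
mkdir -p pics; cat > h.py <<'E'
import numpy as np, cv2
from bench import r, vision
def shot(n,name=None,crop=None,s=1):
    c=vision.camera(n); 
    if name:
        im=c["color"][:,:,::-1]
        if crop: x0,y0,x1,y1=crop; im=im[y0:y1,x0:x1]
        im=cv2.resize(im,None,fx=s,fy=s,interpolation=cv2.INTER_CUBIC); cv2.imwrite("pics/"+name,im)
    return c
def A(c): return [np.array(c[k],float) for k in("intrinsics","R","t")]+[float(c["k1"])]
def ray(c,u,v):
    K,R,t,k=A(c); d=np.array([k,0,0,0,0.])[[0,1,2,3,4]]
    x=((np.array([u,v])-K[:2,2])/[K[0,0],K[1,1]]); y=x.copy()
    for _ in range(30): y=x/(1+k*(y@y))
    return -R.T@t, R.T@np.array([y[0],y[1],1])
def onz(c,u,v,z):
    o,d=ray(c,u,v); return o+d*(z-o[2])/d[2]
def proj(c,X):
    K,R,t,k=A(c); p=R@np.array(X,float)+t; y=p[:2]/p[2]; y=y*(1+k*(y@y)); return K[:2,:2]@y+K[:2,2]
def tri(*obs):
    M=np.zeros((3,3));b=np.zeros(3)
    for c,u,v in obs:
        o,d=ray(c,u,v); d/=np.linalg.norm(d); P=np.eye(3)-np.outer(d,d); M+=P;b+=P@o
    return np.linalg.solve(M,b)
E
python3 - <<'E'
from h import *
for n in("top","side"):
    c=shot(n,n+"0.png",s=1.42); print(n,c["R"],c["t"],c["k1"],c["intrinsics"])
s=r.read_state(); print(s)
E
```

```text
top [[ 0.02703364 -0.9995695  -0.01140204]
 [-0.99614386 -0.02598511 -0.08379853]
 [ 0.08346617  0.01362345 -0.99641748]] [0.00439825 0.59207459 1.27244547] -0.1837017286041803 [[512.88616308   0.         279.129225  ]
 [  0.         512.88616308 215.21297118]
 [  0.           0.           1.        ]]
side [[ 0.99435735 -0.1058558   0.00692837]
 [-0.0583539  -0.60035182 -0.79760423]
 [ 0.0885905   0.79269934 -0.60314135]] [-0.55904535  0.14414652  0.85801726] -0.05953365374031232 [[381.05140467   0.         281.01271707]
 [  0.         381.05140467 209.24209118]
 [  0.           0.           1.        ]]
{'time': 0.1, 'joint_positions': array([-1.14759829,  0.33278296, -0.06467512,  1.46084857,  0.02161013,
        1.34989476, -0.0884774 ]), 'joint_vel': array([-6.79858604e-04, -1.13610585e-03, -6.49320559e-05, -1.69197465e-03,
        3.94839439e-04,  7.17018183e-05, -9.36554176e-04]), 'joint_torque': array([ 5.11480266e-04, -6.24544930e+01,  2.41955090e-02, -3.90715528e+01,
       -6.12617237e-02,  3.65570525e-02,  6.80323910e-05]), 'ee_pos': array([0.2693532 , 0.5635859 , 0.20895369]), 'eef_rot': array([ 2.21047884e-01,  9.75262759e-01, -6.10853331e-04, -1.00518223e-04]), 'ft_force': array([-0.47061217, -0.36050371,  1.33684675]), 'torque': array([-0.08514342,  0.01267236,  0.03499406]), 'grip_force': 0.0, 'width': 0.08741362527134401}
```

View pics/top0.png

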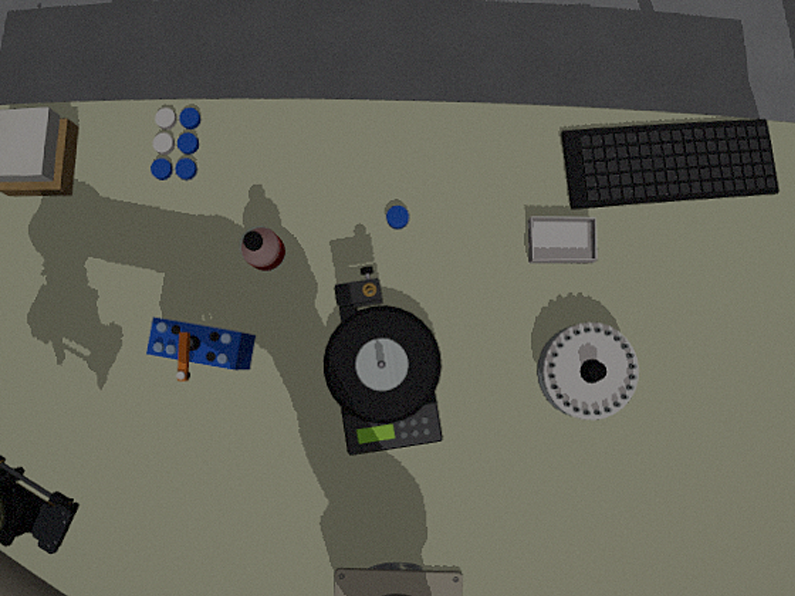

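View pics/side0.png

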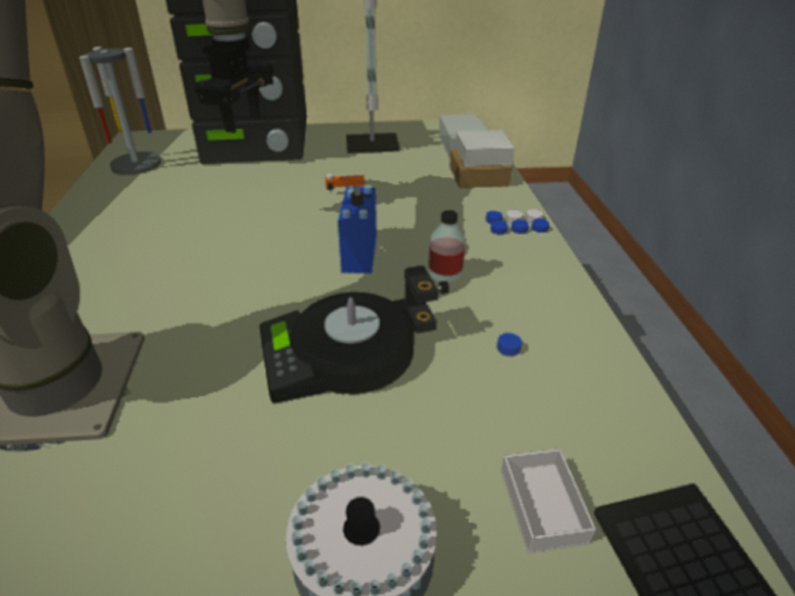

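The top view shows knob (593,371), spindle tip (381,364), bush (369,289) and the orange bar from (183,335) to (183,377), all at 1.42x. The side view shows the same items. I'll enlarge both for one measurement.

```bash
python3 - <<'E'
from h import *
def crop(c,x0,y0,w,h,s):
    return cv2.resize(c["color"][y0:y0+h,x0:x0+w,::-1],None,fx=s,fy=s,interpolation=cv2.INTER_CUBIC)
t=vision.camera("top");s=vision.camera("side")
T=np.hstack([crop(t,100,210,80,70,4),crop(t,235,190,60,70,4),crop(t,385,225,60,70,4)])
S=np.hstack([crop(s,215,110,80,70,4),crop(s,240,185,75,70,4),crop(s,225,335,45,70,4)])
print(T.shape,S.shape)
cv2.imwrite("pics/comp.png",np.vstack([T,S]))
E
```

```text
(280, 800, 3) (280, 800, 3)
```

View pics/comp.png

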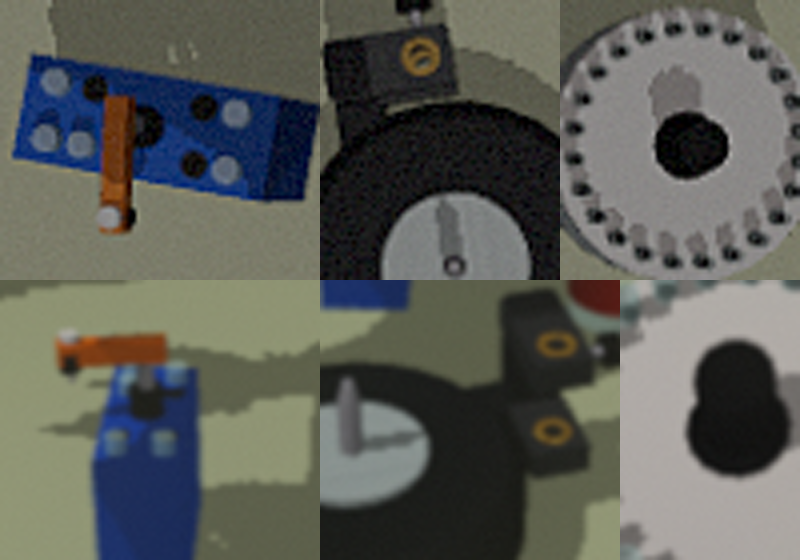

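The composite shows (at 4x):
- **Top view:** bar back end (119,96) and fitting (107,217), upper bush (421,57), spindle tip (455,265), knob (699,145).
- **Side view:** bar ends (57,350) and (166,348), bushes (557,344) and (552,431), tip (347,378), knob top (735,378).

```bash
python3 - <<'E'
from h import *
t=vision.camera("top");s=vision.camera("side")
T=lambda u,v,x0,y0,X:(t,x0+(u-X)/4-.4,y0+v/4-.4)
S=lambda u,v,x0,y0,X:(s,x0+(u-X)/4-.4,y0+(v-280)/4-.4)
ub=(T(421,57,235,190,320),S(557,344,240,185,320)); lb=S(552,431,240,185,320)
tip=(T(455,265,235,190,320),S(347,377,240,185,320))
kn=(T(699,145,385,225,560),S(735,378,225,335,620))
for n,p,z in(("ub",ub,.115),("tip",tip,.115),("knob",kn,.105)):
    print(n,"tri",tri(*p),"top@z",onz(*p[0],z),"side@z",onz(*p[1],z))
print("lb",onz(*lb,.05))
for nm,u,v,z in(("back",119,96,.180),("front",115,230,.180),("fit",107,217,.186)):print(nm,onz(*T(u,v,100,210,0),z))
print("side fit",onz(*S(68,332,215,110,0),.186),"sideback",onz(*S(167,337,215,110,0),.180))
k=onz(*kn[0],.105)
for d in([0,0,0],[.016,0,0],[-.016,0,0],[0,.016,0],[0,-.016,0]): print((proj(s,k+np.array(d))-[225-.4,335-.4])*4+[620,280], (proj(t,k+np.array(d))-[385-.4,225-.4])*4+[560,0])
E
```

```text
ub tri [0.61036782 0.06520463 0.11245078] top@z [0.60990744 0.06508936 0.115     ] side@z [0.60996765 0.06171853 0.115     ]
tip tri [0.48740206 0.04153093 0.11497889] top@z [0.48811076 0.04153412 0.115     ] side@z [0.48669336 0.04149523 0.115     ]
knob tri [ 0.48423564 -0.32127886  0.09347272] top@z [ 0.48458092 -0.3182265   0.105     ] side@z [ 0.48397342 -0.32832125  0.105     ]
lb [0.60911322 0.06115521 0.05      ]
back [0.52815461 0.35585798 0.18      ]
front [0.45246293 0.35487138 0.18      ]
fit [0.45973071 0.35796898 0.186     ]
side fit [0.45887234 0.35430048 0.186     ] sideback [0.528241   0.35243336 0.18      ]
[735.24284037 354.46031192] [699. 145.]
[776.44433413 350.84276482] [699.33387855 118.15756035]
[693.88083591 358.0403616 ] [698.62818139 171.86592774]
[733.18738647 318.55664407] [672.80439878 144.51719083]
[737.39308673 391.82575475] [725.09271173 145.46882023]
```

drive_tool(
  series=[
    [[2.5,-5.5,0.5],2.5],
    [[2.5,-5.5,0.5],2.5],
    [[2.5,-5.5,0.5],2.5],
    [[2.5,-5.5,0.5],2.5],
    [[2.5,-5.5,0.5],2.5],
    [[2.5,-5.5,0.5],2.5],
    [[2.5,-5.5,0],2.5],
    [[2.5,-5.5,0],2.5],
    [[2.5,-5.5,0],2.5],
    [[2.5,-5.5,0],2.5],
  ],
  hand=0.35,
  newtons=45,
)

```text
time: 1.55
ee_pos: [0.52, 0.0121, 0.24]
eef_rot: [0.004, 1.0, 0.0, 0.0]
ft_force: [1.5, -0.7, -0.2]
width: 0.0566
grip_force: 0.0
```

drive_tool(
  series=[
    [[-0.5,-5.6,-0.5],0],
    [[-0.5,-5.6,-0.5],0],
    [[-0.5,-5.6,-0.5],0],
    [[-0.5,-5.6,-0.5],0],
    [[-0.5,-5.6,-0.5],0],
    [[-0.5,-5.6,-0.5],0],
    [[0,0,-2],0],
    [[0,0,-2],0],
    [[0,0,0],0],
    [[0,0,0],0],
  ],
)

```text
time: 2.8
ee_pos: [0.4898, -0.3221, 0.1705]
eef_rot: [0.005, 1.0, -0.0, 0.0]
ft_force: [0.1, -0.6, -0.6]
width: 0.0567
grip_force: 0.0
```

```bash
python3 - <<'E'
from h import *
c=shot("side","s1.png",(190,270,330,410),4)
p=r.read_state()["ee_pos"]
for d in([0,0,0],[0,0,-.008]): print((proj(c,p+np.array(d))-[190,270])*4)
for y in(-.32,-.325): print((proj(c,[.484,y,.105])-[190,270])*4)
E
```

```text
[262.09767207 238.94799484]
[262.8765339  252.17541785]
[252.37399187 337.05982029]
[253.02913746 348.62867888]
```

View pics/s1.png

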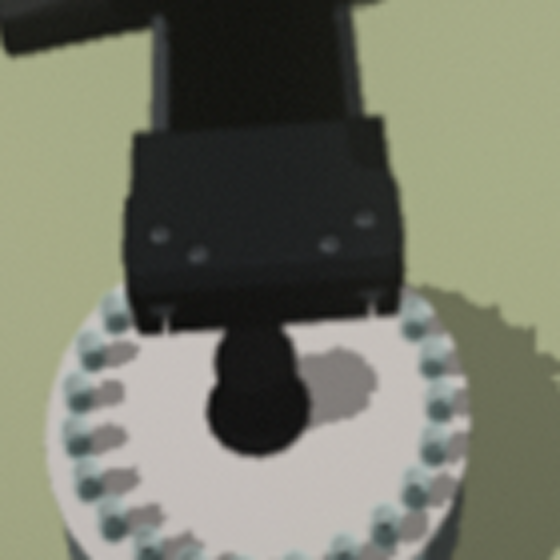

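The knob centre is at crop column 255, which gives x≈0.485. The gripper body hides the fingers, so I'll correct 5 mm in x, then go down and grip.

drive_tool(
  series=[
    [[-0.5,-0.1,-1.5],0],
    [[0,0,-1.5],0],
    [[0,0,-1.5],0],
    [[0,0,-1.5],0],
    [[0,0,-1.2],0],
    [[0,0,-1.0],0],
    [[0,0,-0.7],0],
    [[0,0,-0.3],0],
    [[0,0,0],0],
    [[0,0,0],0],
  ],
)

```text
time: 4.1
ee_pos: [0.4847, -0.3232, 0.078]
eef_rot: [0.005, 1.0, -0.0, 0.0]
ft_force: [-0.4, 0.1, -0.5]
width: 0.0565
grip_force: 0.0
```

drive_tool(
  series=[
    [[0,0,0],0],
    [[0,0,0],0],
    [[0,0,0],0],
    [[0,0,0],0],
    [[0,0,0],0],
    [[0,0,0],0],
    [[0,0,0.2],0],
    [[0,0,0.3],0],
    [[0,0,0.5],0],
    [[0,0,0],0],
  ],
  hand=1,
  newtons=45,
)

```text
time: 5.35
ee_pos: [0.4847, -0.323, 0.0881]
eef_rot: [0.005, 1.0, 0.0, 0.0]
ft_force: [0.1, -0.1, -4.4]
width: 0.0303
grip_force: 45.0
```

drive_tool(
  series=[
    [[0,0,1.0],0],
    [[0,0,1.8],0],
    [[0,0.5,2.4],0],
    [[0,1.5,2.4],0],
    [[0,2.5,2.0],0],
    [[0,3.2,1.5],0],
    [[0.3,3.5,0.9],0],
    [[0,3.5,0],0],
    [[0,3.5,0],0],
    [[0,3.5,0],0],
  ],
)

```text
time: 6.6
ee_pos: [0.4875, -0.1054, 0.2091]
eef_rot: [0.005, 1.0, 0.0, 0.001]
ft_force: [0.0, -0.1, -5.3]
width: 0.0305
grip_force: 45.0
```

drive_tool(
  series=[
    [[0,3.5,0],0],
    [[0,3.5,0],0],
    [[0,3,0],0],
    [[0,2.4,0],0],
    [[0,1.5,0],0],
    [[0,0.7,0],0],
    [[0,0.2,0],0],
    [[0,0,0],0],
    [[0,0,0],0],
    [[0,0,0],0],
  ],
)

```text
time: 7.85
ee_pos: [0.4875, 0.0415, 0.2077]
eef_rot: [0.005, 1.0, -0.0, -0.0]
ft_force: [-0.4, 0.1, -5.7]
width: 0.0307
grip_force: 45.0
```

```bash
python3 - <<'E'
from h import *
s=r.read_state();print(s["ee_pos"],s["torque"],s["ft_force"])
c=shot("side","s2.png",(190,120,340,270),4)
e=s["ee_pos"]
f=lambda X:np.round((proj(c,X)-[190,120])*4)
print(f([.4874,.0415,.115]))
for a in range(0,360,45): print(a,f(e+np.array([.085*np.cos(np.radians(a)),.085*np.sin(np.radians(a)),-.078+.065])),f(e+np.array([.085*np.cos(np.radians(a)),.085*np.sin(np.radians(a)),-.078])))
E
```

```text
[0.48748701 0.04152231 0.20766486] [ 0.04258435  0.00193164 -0.03017857] [-0.38433373  0.13305474 -5.74678104]
[227. 355.]
0 [377. 229.] [376. 326.]
45 [322. 175.] [323. 269.]
90 [215. 158.] [221. 252.]
135 [110. 185.] [120. 280.]
180 [ 60. 245.] [ 73. 343.]
225 [104. 307.] [115. 408.]
270 [225. 330.] [231. 431.]
315 [342. 294.] [342. 394.]
```

View pics/s2.png

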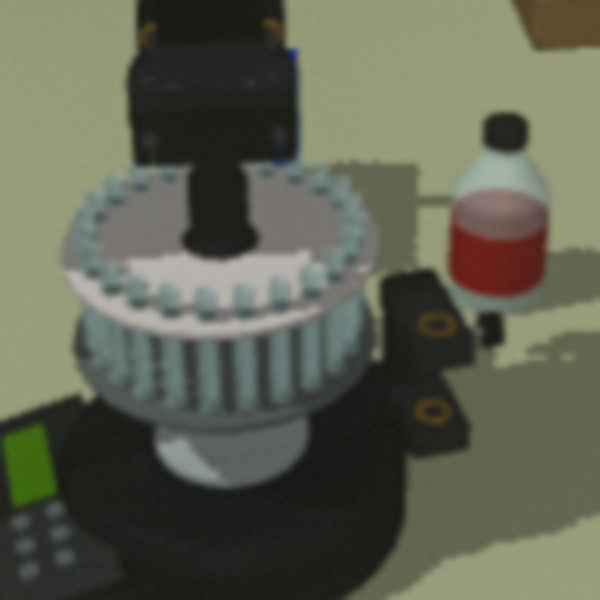

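The disc outline spans 62–379 against 60–377 predicted, so the carousel hangs level and within about 1 mm. I'll lower it.

drive_tool(
  series=[
    [[0,0,-0.5],0],
    [[0,0,-0.6],0],
    [[0,0,-0.5],0],
    [[0,0,-0.4],0],
    [[0,0,-0.3],0],
    [[0,0,-0.3],0],
    [[0,0,-0.3],0],
    [[0,0,-0.3],0],
    [[0,0,-0.3],0],
    [[0,0,0],0],
  ],
)

```text
time: 9.15
ee_pos: [0.4873, 0.0415, 0.1723]
eef_rot: [0.005, 1.0, -0.0, -0.0]
ft_force: [-0.3, -5.1, -7.1]
width: 0.0307
grip_force: 45.0
```

drive_tool(
  series=[
    [[0,-0.1,0],0],
    [[0,0,0],0],
    [[0,0,-0.2],0],
    [[0,0,-0.2],0],
    [[0,0,-0.2],0],
    [[0,0,-0.2],0],
    [[0,0,-0.2],0],
    [[0,0,-0.2],0],
    [[0,0,0],0],
    [[0,0,0],0],
  ],
)

```text
time: 10.4
ee_pos: [0.4872, 0.0409, 0.1604]
eef_rot: [0.005, 1.0, -0.0, -0.0]
ft_force: [1.3, -2.6, -7.2]
width: 0.0306
grip_force: 45.0
```

drive_tool(
  series=[
    [[0,-0.1,0],0],
    [[0,0,-0.2],0],
    [[0,0,-0.2],0],
    [[0,0,-0.2],0],
    [[0,0,-0.2],0],
    [[0,0,-0.2],0],
    [[0,0,-0.2],0],
    [[0,0,-0.2],0],
    [[0,0,0],0],
    [[0,0,0],0],
  ],
)

```text
time: 11.65
ee_pos: [0.4875, 0.0399, 0.1467]
eef_rot: [0.005, 1.0, 0.0, 0.0]
ft_force: [1.1, 0.3, -5.6]
width: 0.0303
grip_force: 45.0
```

drive_tool(
  series=[
    [[0,0,-0.1],0],
    [[0,0,-0.1],0],
    [[0,0,-0.1],0],
    [[0,0,-0.05],0],
    [[0,0,-0.05],0],
    [[0,0,0],0],
    [[0,0,0],0],
    [[0,0,0],0],
    [[0,0,0],0],
    [[0,0,0],0],
  ],
)

```text
time: 12.9
ee_pos: [0.4875, 0.0399, 0.1428]
eef_rot: [0.005, 1.0, 0.0, 0.0]
ft_force: [-1.5, -0.2, -0.6]
width: 0.0303
grip_force: 45.0
```

drive_tool(
  series=[
    [[0,0,-0.05],0],
    [[0,0,0],0],
    [[0,0,0],0],
    [[0,0,0],0],
    [[0,0,0],0],
    [[0,0,0],0],
    [[0,0,0],0],
    [[0,0,0],0],
    [[0,0,0],0],
    [[0,0,0],0],
  ],
)

```text
time: 14.15
ee_pos: [0.4876, 0.0399, 0.1428]
eef_rot: [0.005, 1.0, 0.0, 0.0]
ft_force: [-3.8, -1.5, 5.4]
width: 0.0306
grip_force: 45.0
```

drive_tool(
  series=[
    [[0,0,0],0],
    [[0,0,0],0],
    [[0,0,0],0],
    [[0,0,0],0],
    [[0,0,0.5],0],
    [[0,0,1],0],
    [[0,0,2],0],
    [[0,0,3],0],
    [[0,0,3],0],
    [[0,0,1],0],
  ],
  hand=0.35,
)

```text
time: 15.4
ee_pos: [0.4883, 0.04, 0.2494]
eef_rot: [0.005, 1.0, 0.001, 0.002]
ft_force: [-0.3, -0.6, -1.6]
width: 0.0563
grip_force: 0.0
```

drive_tool(
  series=[
    [[0.3,2,0.3],0.1],
    [[0.3,4,0.3],0.1],
    [[0.3,4.5,0.2],0.1],
    [[0.3,4.5,0],0.1],
    [[0.3,4.5,0],0.1],
    [[0.3,4.5,0],0.1],
    [[0.3,4,0],0.1],
    [[0.3,2.5,0],0.1],
    [[0,1,0],0],
    [[0,0,0],0],
  ],
)

```text
time: 16.65
ee_pos: [0.5109, 0.3554, 0.2542]
eef_rot: [-0.003, 1.0, -0.0, -0.001]
ft_force: [0.2, -0.8, 0.6]
width: 0.0566
grip_force: 0.0
```

```bash
python3 - <<'E'
from h import *
def crop(c,x0,y0,w,h,s):
    return cv2.resize(c["color"][y0:y0+h,x0:x0+w,::-1],None,fx=s,fy=s,interpolation=cv2.INTER_CUBIC)
t=vision.camera("top");s=vision.camera("side"); e=r.read_state()["ee_pos"]; print(e)
cv2.imwrite("pics/c2.png",np.hstack([crop(s,205,90,100,145,4),crop(t,225,190,100,145,4)]))
f=lambda X:np.round((proj(s,X)-[205,90])*4); g=lambda X:np.round((proj(t,X)-[225,190])*4+[400,0])
print("ub",g([.61,.0635,.115]),f([.61,.0635,.115]),"knob",g([.4875,.04,.17]),f([.4875,.04,.17]))
print("grip",f([.512,.355,.18]),"nozzle side",f([.459,.355,.186]),f(e))
for a in range(0,360,45):
  v=np.array([.085*np.cos(np.radians(a)),.085*np.sin(np.radians(a)),0]); print(a,f(np.array([.4875,.04,.13])+v),g(np.array([.4875,.04,.13])+v))
E
```

```text
[0.51163271 0.35388901 0.25503074]
ub [542.  55.] [375. 441.] knob [573. 264.] [162. 396.]
grip [182. 135.] nozzle side [107. 130.] [178.  33.]
0 [316. 447.] [579. 118.]
45 [263. 390.] [475. 158.]
90 [161. 373.] [429. 260.]
135 [ 60. 401.] [468. 366.]
180 [ 13. 464.] [571. 412.]
225 [ 55. 529.] [676. 371.]
270 [171. 552.] [722. 268.]
315 [282. 516.] [682. 163.]
```

View pics/c2.png

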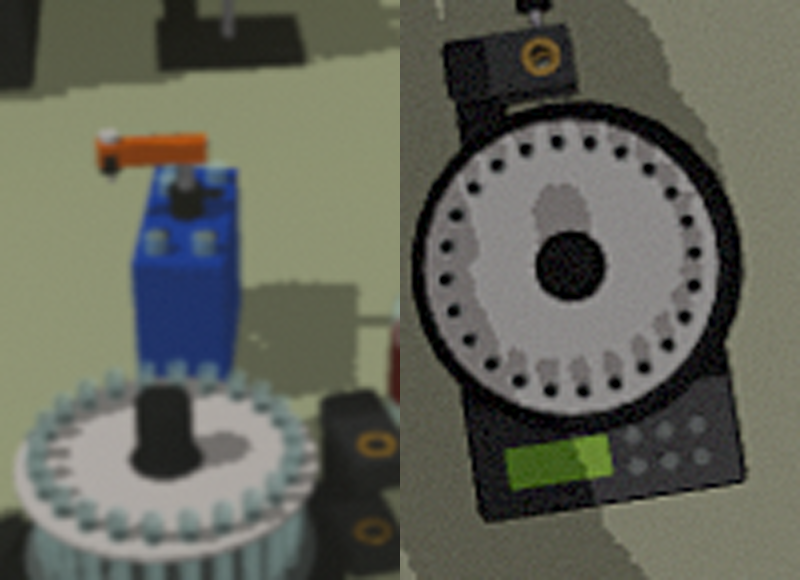

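The carousel matches its predicted seated outline in both views and the arm still stands in the rack. I'll go down on the bar and grip it.

drive_tool(
  series=[
    [[0,0.1,-1.5],0],
    [[0,0,-2],0],
    [[0,0,-2],0],
    [[0,0,-1.5],0],
    [[0,0,-1.2],0],
    [[0,0,-0.8],0],
    [[0,0,-0.4],0],
    [[0,0,0],0],
    [[0,0,0],0],
    [[0,0,0],0],
  ],
)

```text
time: 18.0
ee_pos: [0.5116, 0.3561, 0.1616]
eef_rot: [-0.002, 1.0, 0.0, 0.0]
ft_force: [-0.0, 0.0, -1.0]
width: 0.0567
grip_force: 0.0
```

drive_tool(
  series=[
    [[0,0,0],0],
    [[0,0,0],0],
    [[0,0,0],0],
    [[0,0,0],0],
    [[0,0,0],0],
    [[0,0,0],0],
    [[0,0,0],0],
    [[0,0,0],0],
    [[0,0,0],0],
    [[0,0,0],0],
  ],
  hand=1,
  newtons=55,
)

```text
time: 19.25
ee_pos: [0.5115, 0.3559, 0.1612]
eef_rot: [-0.002, 1.0, 0.0, -0.0]
ft_force: [-0.3, -1.1, -0.7]
width: 0.0131
grip_force: 55.0
```

drive_tool(
  series=[
    [[0,0,0.8],0],
    [[0,0,1.6],0],
    [[0,0,2.2],0],
    [[0,0,2.4],0],
    [[0,0,2.4],0],
    [[0,0,2.2],0],
    [[0,0,1.6],0],
    [[0,0,0.8],0],
    [[0,0,0.2],0],
    [[0,0,0],0],
  ],
)

```text
time: 20.5
ee_pos: [0.5113, 0.3558, 0.3025]
eef_rot: [-0.002, 1.0, -0.0, -0.0]
ft_force: [0.6, -0.4, -2.3]
width: 0.0128
grip_force: 55.0
```

drive_tool(
  series=[
    [[0.5,-1.5,0],0.5],
    [[1,-3,0],1],
    [[1.2,-3.6,0],1.2],
    [[1.3,-3.9,0],1.3],
    [[1.3,-3.9,0],1.3],
    [[1.3,-3.9,0],1.3],
    [[1.2,-3.7,0],1.2],
    [[1.0,-3,0],1],
    [[0.7,-2,0],0.6],
    [[0.3,-0.8,0],0.3],
  ],
)

```text
time: 21.75
ee_pos: [0.6095, 0.0602, 0.3029]
eef_rot: [-0.085, 0.996, -0.0, -0.0]
ft_force: [0.1, 0.7, -1.3]
width: 0.0129
grip_force: 55.0
```

```bash
python3 - <<'E'
from h import *
s=vision.camera("side"); st=r.read_state(); e=st["ee_pos"]; print(e,st["eef_rot"])
x0,y0=235,65
im=s["color"][y0:y0+150,x0:x0+110,::-1]
t=vision.camera("top"); im2=t["color"][175:325,225:315,::-1]
cv2.imwrite("pics/c3.png",np.hstack([cv2.resize(im,None,fx=4,fy=4,interpolation=cv2.INTER_CUBIC),cv2.resize(im2,None,fx=4,fy=4,interpolation=cv2.INTER_CUBIC)]))
f=lambda X:np.round((proj(s,X)-[x0,y0])*4)
for z in(-.149,-.139,-.041,0.01): print(z,f(e+np.array([0,0,z])))
print("ub",f([.61,.0625,.115]),"lb",f([.61,.0625,.05]))
E
```

```text
[0.60968067 0.06015774 0.30292728] [-8.56163044e-02  9.96328090e-01 -3.91312623e-04 -1.78090355e-04]
-0.149 [258. 489.]
-0.139 [258. 474.]
-0.041 [265. 318.]
0.01 [269. 228.]
ub [255. 542.] lb [252. 628.]
```

View pics/c3.png

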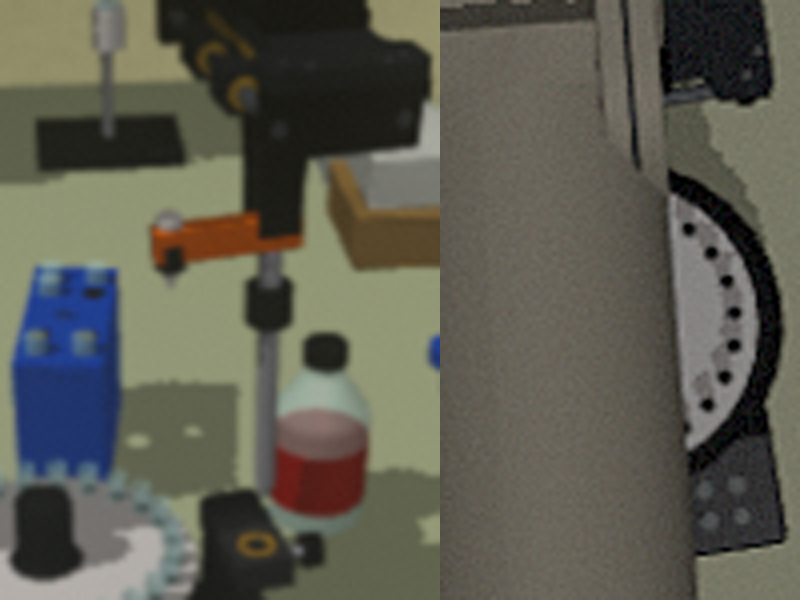

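The post tip is near (267,495), right of the predicted 258, and the bush is at (257,544). The post needs about -4 to -5 mm in x and has a slight lean. I'll correct that, go lower and look closely.

drive_tool(
  series=[
    [[-0.4,0.2,-0.5],0],
    [[0,0,-0.8],0],
    [[0,0,-0.7],0],
    [[0,0,-0.4],0],
    [[0,0,0],0],
    [[0,0,0],0],
    [[0,0,0],0],
    [[0,0,0],0],
    [[0,0,0],0],
    [[0,0,0],0],
  ],
)

```text
time: 23.1
ee_pos: [0.6055, 0.0649, 0.2792]
eef_rot: [-0.087, 0.996, 0.0, 0.0]
ft_force: [0.0, 0.4, -2.0]
width: 0.0133
grip_force: 55.0
```

```bash
python3 - <<'E'
from h import *
st=r.read_state(); e=st["ee_pos"]; print(e)
x0,y0=265,115
s=shot("side","s4.png",(x0,y0,x0+70,y0+100),6)
f=lambda X:np.round((proj(s,X)-[x0-.4,y0-.4])*6)
for z in(-.149,-.139,-.041,-.019,.001): print(z,f(e+np.array([0,0,z])))
u=np.array([.61,.0625,.115])
for d in([0,0,0],[.007,0,0],[-.007,0,0],[0,.007,0],[0,-.007,0],[0,0,.01]): print("ub",d,f(u+d))
E
```

```text
[0.60548743 0.06494344 0.27921145]
-0.149 [194. 480.]
-0.139 [195. 459.]
-0.041 [204. 233.]
-0.019 [206. 178.]
0.001 [208. 126.]
ub [0, 0, 0] [205. 515.]
ub [0.007, 0, 0] [223. 514.]
ub [-0.007, 0, 0] [188. 516.]
ub [0, 0.007, 0] [203. 504.]
ub [0, -0.007, 0] [208. 525.]
ub [0, 0, 0.01] [206. 494.]
```

View pics/s4.png

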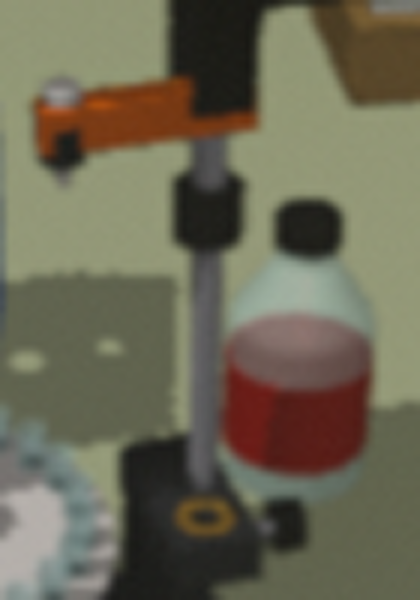

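The post tip is at (201,490) and the bush centre at (206,517). That calls for about +2.5 mm in x and a slight -y, then entering while watching the force.

drive_tool(
  series=[
    [[0.25,-0.15,0],0],
    [[0,0,-0.4],0],
    [[0,0,-0.4],0],
    [[0,0,-0.3],0],
    [[0,0,-0.3],0],
    [[0,0,-0.3],0],
    [[0,0,-0.3],0],
    [[0,0,0],0],
    [[0,0,0],0],
    [[0,0,0],0],
  ],
)

```text
time: 24.4
ee_pos: [0.608, 0.0634, 0.2593]
eef_rot: [-0.087, 0.996, 0.0, 0.0]
ft_force: [0.2, -0.3, -2.9]
width: 0.0131
grip_force: 55.0
```

drive_tool(
  series=[
    [[0,0,-0.2],0],
    [[0,0,-0.2],0],
    [[0,0,-0.2],0],
    [[0,0,-0.2],0],
    [[0,0,-0.2],0],
    [[0,0,0],0],
    [[0,0,0],0],
    [[0,0,0],0],
    [[0,0,0],0],
    [[0,0,0],0],
  ],
)

```text
time: 25.65
ee_pos: [0.608, 0.0634, 0.2492]
eef_rot: [-0.087, 0.996, 0.0, 0.0]
ft_force: [-0.0, 0.4, -2.1]
width: 0.013
grip_force: 54.9
```

drive_tool(
  series=[
    [[0,0,-0.3],0],
    [[0,0,-0.3],0],
    [[0,0,-0.3],0],
    [[0,0,-0.3],0],
    [[0,0,-0.3],0],
    [[0,0,-0.3],0],
    [[0,0,-0.2],0],
    [[0,0,0],0],
    [[0,0,0],0],
    [[0,0,0],0],
  ],
)

```text
time: 26.9
ee_pos: [0.608, 0.0634, 0.2293]
eef_rot: [-0.087, 0.996, 0.0, 0.0]
ft_force: [0.4, 0.4, -2.2]
width: 0.0129
grip_force: 54.9
```

drive_tool(
  series=[
    [[0,0,-0.3],0],
    [[0,0,-0.4],0],
    [[0,0,-0.4],0],
    [[0,0,-0.4],0],
    [[0,0,-0.4],0],
    [[0,0,-0.4],0],
    [[0,0,-0.3],0],
    [[0,0,-0.2],0],
    [[0,0,0],0],
    [[0,0,0],0],
  ],
)

```text
time: 28.15
ee_pos: [0.6081, 0.0634, 0.2013]
eef_rot: [-0.087, 0.996, 0.0, 0.0]
ft_force: [-0.2, 0.2, -2.4]
width: 0.0129
grip_force: 55.0
```

drive_tool(
  series=[
    [[0,0,-0.2],0],
    [[0,0,-0.2],0],
    [[0,0,-0.2],0],
    [[0,0,-0.2],0],
    [[0,0,-0.2],0],
    [[0,0,-0.2],0],
    [[0,0,0],0],
    [[0,0,0],0],
    [[0,0,0],0],
    [[0,0,0],0],
  ],
)

```text
time: 29.4
ee_pos: [0.608, 0.0635, 0.1892]
eef_rot: [-0.087, 0.996, 0.0, 0.0]
ft_force: [-0.0, -0.9, -2.2]
width: 0.0132
grip_force: 54.9
```

drive_tool(
  series=[
    [[0,0,-0.3],0],
    [[0,0,-0.3],0],
    [[0,0,-0.3],0],
    [[0,0,-0.3],0],
    [[0,0,-0.3],0],
    [[0,0,-0.2],0],
    [[0,0,-0.2],0],
    [[0,0,0],0],
    [[0,0,0],0],
    [[0,0,0],0],
  ],
)

```text
time: 30.65
ee_pos: [0.608, 0.0634, 0.1702]
eef_rot: [-0.087, 0.996, 0.0, 0.0]
ft_force: [0.3, -0.7, -1.9]
width: 0.0131
grip_force: 54.9
```

```bash
python3 - <<'E'
from h import *
st=r.read_state(); e=st["ee_pos"]; print(e,st["eef_rot"],st["ft_force"],st["torque"])
x0,y0=215,130
s=shot("side","s5.png",(x0,y0,x0+120,y0+100),6)
f=lambda X:np.round((proj(s,X)-[x0-.4,y0-.4])*6)
q=st["eef_rot"]; a=np.arctan2(2*q[0]*q[1],q[1]**2-q[0]**2)  # tool y angle off world y
b=np.pi-a; d=np.array([np.cos(b),np.sin(b),0]); o=e-np.array([0,0,.149]); print("bar dir",np.degrees(b))
n=o+.053*d; print("nozzle",f(n+[0,0,.135]),"shoulder bottom",f(o+[0,0,.108]),"top",f(o+[0,0,.130]),"below",f(n+[0,0,.127]))
c=np.array([.4875,.04]); v=n[:2]-c; print("nozzle radius",np.hypot(*v), "post end",f(o))
print("ub",f([.61,.0625,.115]),"lb",f([.61,.0625,.05]))
E
```

```text
[0.60800595 0.06341016 0.17024602] [-8.67295202e-02  9.96231894e-01  5.62693754e-05  3.21625589e-05] [ 0.25379283 -0.65413021 -1.88428639] [ 0.17975449  0.0431789  -0.00257554]
bar dir 189.9509728621793
nozzle [369. 356.] shoulder bottom [501. 394.] top [503. 347.] below [369. 374.]
nozzle radius 0.0697742280701075 post end [492. 607.]
ub [505. 425.] lb [500. 554.]
```

View pics/s5.png

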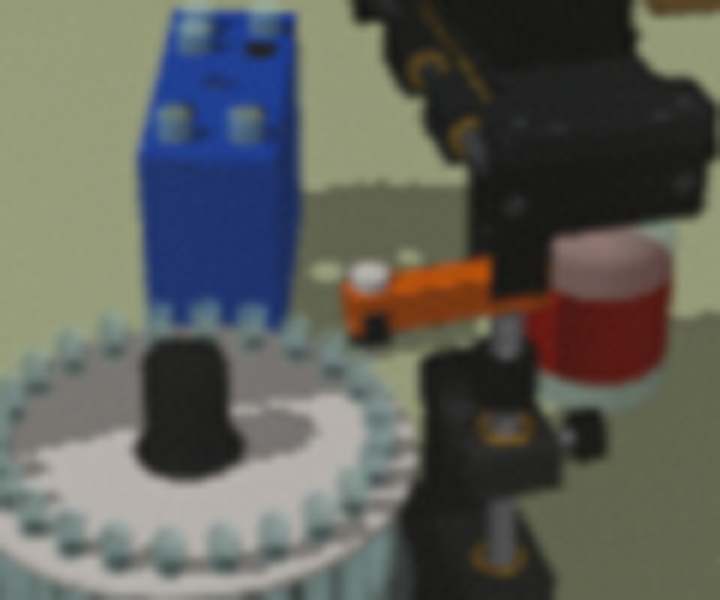

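The post passes through the upper bush ring (505,428) and into the lower one (500,556). The nozzle hangs at about (373,356) over the ring, clear of the rims. It needs about 1.5 mm more.

drive_tool(
  series=[
    [[0,0,-0.05],0],
    [[0,0,-0.05],0],
    [[0,0,-0.05],0],
    [[0,0,0],0],
    [[0,0,0],0],
    [[0,0,0],0],
    [[0,0,0],0],
    [[0,0,0],0],
    [[0,0,0],0],
    [[0,0,0],0],
  ],
)

```text
time: 31.95
ee_pos: [0.608, 0.0634, 0.1687]
eef_rot: [-0.087, 0.996, 0.0, -0.0]
ft_force: [-1.1, 0.7, -2.6]
width: 0.0132
grip_force: 54.9
```

```bash
python3 - <<'E'
from h import *
x0,y0=255,160
s=shot("side","s6.png",(x0,y0,x0+60,y0+75),8)
f=lambda X:np.round((proj(s,X)-[x0-.4,y0-.4])*8)
e=r.read_state()["ee_pos"]; print(e); o=e-np.array([0,0,.149]); d=np.array([np.cos(3.315),np.sin(3.315),0])
n=o+.053*d
for z in(.174,.168,.150,.135,.127): print(z,f(n+[0,0,z]))
print("shoulder bottom",f(o+[0,0,.108]),f(o+[0,0,.108]+np.array([0,-.013,0])),"ub",f([.61,.0625,.115]))
E
```

```text
[0.60795904 0.06342992 0.16866927]
0.174 [172. 122.]
0.168 [172. 140.]
0.15 [172. 195.]
0.135 [172. 240.]
0.127 [172. 263.]
shoulder bottom [348. 290.] [354. 315.] ub [354. 326.]
```

View pics/s6.png

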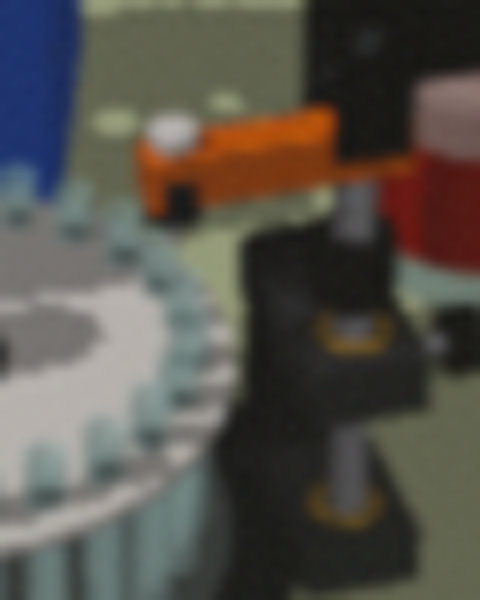

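The fitting is at (173,128) and the bush ring at (354,331). Both sit 5–6 px (about 2 mm) from prediction in the same direction, so the height agrees and the post is through both bushes. Handing in.

```bash
python3 -c "
from bench import r
print(r.close_job())"
```

```text
the job is handed in; nothing more can be done
None
```

The job is handed in: the carousel sits flat on the drive plate and is released, and the arm is held upright with its post through both bushes and the nozzle pointing in over the tubes, an estimated 8 mm above the rims; the judge returned no verdict.

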